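# Set the brazing jig's sprung slide on its middle notch

### The job

Two brazing jigs stand on the bench; open the empty one, whose jaws have V notches, to its middle position. With the fingertips push its upright lug along the slide, towards the jaws, until the first tooth has gone by under the sprung stop pin, then let go so that the slide springs back and stays caught on the pin; do not push so far that the second tooth goes by too. Only push: do not pinch the lug or touch the stop pin, and leave the other jig (it holds a brass bracket) and the loose things as they are.

Things in the scene. Friction and masses are not known exactly. Their poses are not given: they have to be found in the camera images.
- tube_jig: The jig to set, fixed to the bench: dark base plate 365 x 90 x 12 mm (x -155 to +210 mm), steel jaws with V notches that make an empty diamond-shaped opening seen from above. Origin on the bench surface under the middle of the closed jaws; x axis = push direction, from the lug to the jaws and on to the spring barrel; z up. Jaws 66 mm wide, up to 66 mm high; barrel up to 53 mm high.
- tube_lug_face (a point): Where to push: on the centre line of the near face of the empty jig's upright lug, 70 mm above the bench, moves with the slide (149 mm before the jig's origin when home). The lug is a steel plate 50 mm wide, 8 mm thick, 27 to 88 mm above the bench, square to the jig's x axis; nothing stands before it but 6 mm of base plate. Axes as the jig's: push along +x.
- tube_slide (a joint): Travel of the empty jig's slide in m along the push: 0 home, 0.035 caught by the first tooth (middle), 0.070 caught by the second (far, wrong, cannot be undone), 0.080 end stop. Spring pushes back with 5 N at 0, 12 N at 0.070; a tooth adds 1 to 3 N. Let go between 0.038 and 0.066 it springs back to 0.035 and stays; short of 0.035 it returns to 0.
- tube_pin (a joint): Height in m by which the empty jig's sprung stop pin is raised, 0 down. The pin stands upright in a bridge 62 mm high and wide, 50 mm before the jig's origin along x. Each tooth lifts it 0.007 on its ramp and it drops by itself once the tooth has gone by (first at a slide travel of 0.036; the second ramp begins to lift it at 0.040).
- tube_rib (a point): Centre of a stiffening plate 44 mm wide, 56 mm high and 4 mm thick on the far side of the empty jig's lug, 58 mm above the bench, moving with the slide. A finger that presses here pinches or pulls the lug, which is wrong.
- tube_pinhead (a point): Middle of the round head of the empty jig's stop pin (20 mm diameter, 8 mm high), 84 mm above the bench at rest; rises and falls with the pin. Not to be touched.
- flat_jig: The other jig, of the same build and sizes but with plain flat jaws that hold a brass bracket (an upright plate with a flange on top, 101 mm above the bench). Same origin and axes. To be left alone.
- flat_slide (a joint): Travel of the other jig's slide in m, 0 home; must stay there. Its lug stands as on the first jig, 149 mm before the origin.
- pot: Loose white plastic flux pot with black lid, 44 mm diameter, 50 mm high, standing between the jigs; origin at the centre of its underside. Leave it.
- collar: Loose copper collar (ring), 52 mm outside diameter, 30 mm high; origin at the centre of its underside. Leave it.
- spanner: Loose steel spanner lying on the bench; origin under its middle. Leave it.
- offcut: Loose dark steel bar offcut 90 x 25 x 25 mm; origin at the centre of its underside. Leave it.

How it is judged:
On the way:
1. the slide of the empty jig has been pushed so far that the stop pin has dropped behind its first tooth (value of joint tube_slide above 0.0345 m and value of joint tube_pin below 0.004 m), for 0.05 s.
At the end, for the whole second after the job is handed in: The empty jig's slide is at rest at its middle position (travel 31 to 38.5 mm), caught on the dropped stop pin (raised less than 3 mm) and let go; the other jig's slide is home (within 4 mm) and the loose things lie within 20 mm of where they were (value of joint tube_slide between 0.031 and 0.0385 m and value of joint tube_pin below 0.003 m and velocity of joint tube_slide between -0.005 and 0.005 m/s and value of joint flat_slide below 0.004 m and distance of each of pot, collar, spanner, offcut from where it was at the start of the episode below 0.02 m); the robot touches nothing.
It fails at once if the slide is pushed on to the far position (second tooth past the pin, travel over 70 mm) (value of joint tube_slide above 0.07 m).
It fails at once if the stop pin is lifted by hand (over 13 mm) or pressed by the fingers (over 2 N) (value of joint tube_pin above 0.013 m or contact force between the fingers and tube_pin above 2 N).
It fails at once if the lug is pinched or pulled: the fingers press on the rib on its far side (over 2 N) (contact force between the fingers and tube_slide_c0 above 2 N).
It fails at once if the other jig's slide is pushed (more than 6 mm) (value of joint flat_slide above 0.006 m).
It fails at once if a loose thing is lifted or knocked away (more than 25 mm) (distance of any of pot, collar, spanner, offcut from where it was at the start of the episode above 0.025 m).
It also fails if it takes over 35 s, if anything falls off the work surface, if the arm or the gripper's body presses on something with over 40 N, if the wrist force passes 120 N, or if a joint passes its speed limit or range.

### The arm

A 7-joint arm with a two-finger parallel gripper is mounted at the origin on the work surface. World frame = base frame: x ahead of the robot, y to its left, z up, the work surface at z = 0. Lengths are in m, angles in rad, forces in N, time in s.
With the tool pointing down it reaches from about 0.4 to 0.875 m from the base axis. Payload 19.3 kg.
Tool frame: the origin (TCP) lies midway between the tips of the shut fingers; the grasp point (between the pads) lies 19 mm behind it (tcp_to_grasp is the z of the grasp point in the tool frame, in m); z points along the fingers, y is the line along which they close (so a half turn about z gives the same grasp; the last joint's range is limited). The gripper opens to 85 mm and grips with 20 to 120 N. Pads are 22 mm wide; open, the fingers measure 114 mm over their backs; the gripper's body (76 mm by 85 mm) begins 54 mm behind the grasp point. The pads swing forward as they close: fully open they stand 13 mm farther back than shut.
Start: joints at [-1.312, 0.521, -0.036, 1.599, 0.021, 1.021, -0.113], TCP at [0.202, 0.592, 0.231] pointing down, gripper open.
Joint ranges: [-2.91, 2.91], [-0.3, 2.13], [-1.5, 1.42], [0.17, 2.43], [-1.26, 4.41], [0.16, 1.93], [-2.52, 2.52]. Speed limits (rad/s): [1.89, 1.89, 2.39, 2.39, 3.01, 3.01, 3.01].

### API

Orientations are given as [roll, pitch, yaw] about the fixed x, y, z axes, in that order (R = Rz(yaw) Ry(pitch) Rx(roll)).
In Python, from workcell import * gives the robot as it stands.
- The arm moves only by the tool send_rows, never from a script. Its argument "increments" is a list of rows, each a list of 3 entries, a list of its own where there are three numbers: the shift along the tool's x, y, z in mm, then the turn, a rotation vector about the tool's x, y, z in degrees, then the gripper's target within -1 to 1 (fully open at 1, half-way at 0, shut at -1). In form: [[[x, y, z], [wx, wy, wz], grip], ...]. A call has 1 to 10 rows; each row is the pose to reach, as a shift and turn from the pose commanded when the call began, along the tool's axes at that moment; what a row does not reach only later rows make up. A row lasts 1/10 s, in which the tool goes at most 50 mm and 8.59 degrees, less where a joint would pass 70% of its speed; a pose out of reach is approached as far as the arm can. A call with a gripper value outside its range is refused whole. The fingers move at their own pace and stop on an object; "newtons" is the grip in N (left out, the last holds). Time passes only in rows, so rows that repeat a pose let the fingers close. It gives the time, the measured TCP pose, the force, the opening and the grip force at its end, in the units of the state.
- observe(): the state, without advancing time (a new reading comes with each control period).
- grab_frame(name): name is "side" or "top" or "wrist"; returns the picture (384x512x3 uint8, blue, green, red); there is no depth.
- camera_params(name): a dict with "fovy" (degrees; the focal length in pixels is half the picture's height over the tangent of half this angle, whatever the lens; pixels are square), "cx", "cy" (the principal point, pixels), "distortion" ([k1, k2, p1, p2, k3] as OpenCV has them; the pictures are not rectified), "extrinsics" (4x4, takes a point from world to camera coordinates). Camera axes: x right, y down, z forward; pixel columns grow to the right and rows downward; lengths in m; the calibration is good to about 2 mm. A picture is of the moment at which its call begins: read the wrist's pose just before it. camera_params takes no time and is no camera call; for the wrist camera it gives the pose at the moment of the call.
- job_done(): hands the job in; it is judged then, once.
The state is a dict: "clock": time; "qpos": joint angles; "qd": joint speeds; "joint_efforts": joint torques, N m; "position": TCP position; "tool_rot": TCP orientation; "force": force on the tool from outside, world axes, zero at the start; "moment": the same for the moment, N m; "grip_width": finger opening in m; "finger_force": force on a finger pad.
Only numpy, scipy, OpenCV 4.12 (cv2) and the standard library are available. Lean on these libraries where they do the work, as an engineer would, in place of code of your own. Each camera call takes 0.05 s, during which the arm holds its last target. There are 200 camera calls.

## Working session

There is one attempt and no reset: what is moved stays moved. The work goes in short steps, Python scripts to look and compute and a tool call to move; the robot and the scene stay as the last step left them, time stands still between calls to the robot, and variables do not carry over. Pictures are saved under pics/ and viewed, at most 10 in all, crops included, and the job is handed in when it is done.

Besides the shell and the picture viewer there is one more tool, called after "Request:" as name(argument=value, ...) on one line, values as JSON. send_rows: Moves the arm, as the interface text tells. Its arguments: {"type":"object","properties":{"increments":{"type":"array"},"newtons":{"type":"number"}},"required":["increments"]}

```bash
mkdir -p pics; ls; python3 - <<'E'
from workcell import *
import cv2
o=observe();print(o['clock'],o['position'],o['tool_rot'],o['force'],o['grip_width'])
for n in('top','side'):
    cv2.imwrite(f'pics/{n}.png',grab_frame(n)); p=camera_params(n);print(n,p)
E
```

```text
pics
0.0 [0.20173214 0.59117737 0.23071599] [-3.14042700e+00  6.98202262e-05  2.81275615e+00] [0.05036645 0.55454911 0.30903712] 0.0853620711914499
top {'fovy': 45.10948495758355, 'cx': 254.49403796832274, 'cy': 197.50070481987734, 'distortion': array([-0.00485156,  0.        ,  0.        ,  0.        ,  0.        ]), 'extrinsics': array([[ 0.08805183, -0.9961041 , -0.00484639, -0.04095365],
       [-0.97421927, -0.08510074, -0.208937  ,  0.54398115],
       [ 0.20771057,  0.02311873, -0.97791709,  1.4348958 ],
       [ 0.        ,  0.        ,  0.        ,  1.        ]])}
side {'fovy': 54.840875136813466, 'cx': 255.73571489573303, 'cy': 190.71169834311863, 'distortion': array([-0.09293033,  0.        ,  0.        ,  0.        ,  0.        ]), 'extrinsics': array([[ 0.85575474, -0.51737023, -0.00344631, -0.47969578],
       [-0.28776565, -0.47042114, -0.83420314,  0.2078041 ],
       [ 0.42997065,  0.71486502, -0.5514465 ,  0.7769455 ],
       [ 0.        ,  0.        ,  0.        ,  1.        ]])}
```

View pics/top.png

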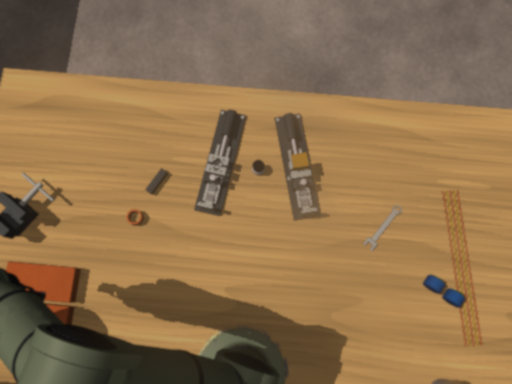

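View pics/side.png

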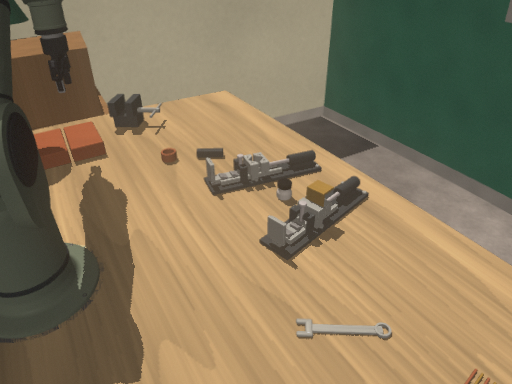

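The top view shows the empty jig at left (lug end near (210,200), barrel end near (235,113)). The bracket jig is at right (300,160), with the pot between them. I'll zoom in for the base corners.

```bash
python3 - <<'E'
import cv2
a=cv2.imread('pics/top.png')[100:225,180:270]; b=cv2.imread('pics/side.png')[140:200,195:330]
a=cv2.resize(a,None,fx=4.6,fy=4.6,interpolation=cv2.INTER_CUBIC)
cv2.imwrite('pics/z.png',a)
E
```

```text
(no output)
```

View pics/z.png

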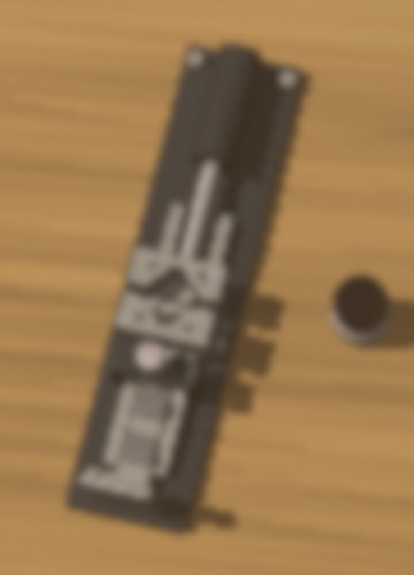

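The crop shows the V-notch jig with plate corners at zoom (186,47), (308,70), (68,505) and (190,530). The lug top is near (118,482) and the pin head near (150,355).

```bash
cat > h.py <<'E'
from workcell import *
import cv2, numpy as np
from scipy.spatial.transform import Rotation as R
def cam(n):
    p=camera_params(n); f=192/np.tan(np.radians(p['fovy']/2))
    return np.array([[f,0,p['cx']],[0,f,p['cy']],[0,0,1.]]),np.array(p['distortion']),np.array(p['extrinsics'])
def cast(uv,z,c):
    K,d,E=c; u=cv2.undistortPoints(np.array(uv,float).reshape(-1,1,2),K,d).reshape(-1,2)
    r=np.c_[u,np.ones(len(u))]@E[:3,:3]; o=-E[:3,:3].T@E[:3,3]
    return o+r*((z-o[2])/r[:,2])[:,None]
def intool(P):
    o=observe(); T=R.from_euler('xyz',o['tool_rot']); return o,T.inv().apply(np.array(P)-o['position'])*1000
E
python3 - <<'E'
from h import *
c=cam('top')
z=np.array([[186,47],[308,70],[68,505],[190,530]])/4.6+[179.6,99.6]
P=cast(z,.012,c);print(P)
f=(P[0]+P[1])/2;n=(P[2]+P[3])/2;print('len',np.linalg.norm(f-n),'w',np.linalg.norm(P[0]-P[1]),np.linalg.norm(P[2]-P[3]))
d=(f-n)/np.linalg.norm(f-n);m=(f+n)/2
print('yaw',np.degrees(np.arctan2(d[1],d[0])));O=m-d*.0275;print('origin',O,'lugface',O-d*.149)
print('pinhead',cast(np.array([[150,355]])/4.6+[179.6,99.6],.088,c),O-d*.05)
print('lugtop',cast(np.array([[118,476]])/4.6+[179.6,99.6],.088,c),O-d*.145)
o,t=intool(O-d*.149);print(t,o['tool_rot'])
E
```

```text
[[0.85471668 0.15445869 0.012     ]
 [0.84425375 0.06103985 0.012     ]
 [0.49769237 0.20272686 0.012     ]
 [0.48719226 0.11328286 0.012     ]]
len 0.36056241449435045 w 0.09400293910031757 0.09005820425222971
yaw -8.012034733477954
origin [0.6437322  0.13671005 0.012     ] lugface [0.49618661 0.15747783 0.012     ]
pinhead [[0.59462317 0.14654296 0.088     ]] [0.59422026 0.1436791  0.012     ]
lugtop [[0.50753655 0.15923793 0.088     ]] [0.50014757 0.15692031 0.012     ]
[-418.70833199 -315.23262962  219.13705904] [-3.14062346e+00  7.66667022e-05  2.81276681e+00]
```

Request:
send_rows(increments=[[[-50, -47, 4], [0, 0, -2], -1], [[-100, -94, 8], [0, 0, -4], -1], [[-150, -141, 12], [0, 0, -6], -1], [[-200, -188, 16], [0, 0, -8], -1], [[-250, -235, 20], [0, 0, -10], -1], [[-300, -282, 25], [0, 0, -10.8], -1], [[-350, -328, 30], [0, 0, -10.8], -1], [[-350, -328, 30], [0, 0, -10.8], -1], [[-350, -328, 30], [0, 0, -10.8], -1], [[-350, -328, 30], [0, 0, -10.8], -1]])

```text
clock: 1.1
position: [0.4281, 0.1646, 0.2011]
tool_rot: [-3.141, 0.0, 2.998]
force: [-0.3, 1.7, -0.7]
grip_width: -0.0001
finger_force: 0.0
```

```bash
python3 - <<'E'
from h import *
c=cam('wrist');im=grab_frame('wrist');cv2.imwrite('pics/w1.png',im);import pickle;pickle.dump(c,open('w1.pkl','wb'))
E
```

```text
(no output)
```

View pics/w1.png

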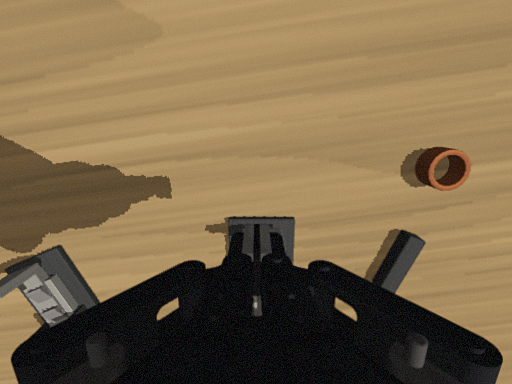

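The wrist view shows the near edge of the plate, (229,217) to (294,217), level and just behind the fingers. So the yaw is right, and the lug is hidden behind the fingers.

```bash
python3 - <<'E'
from h import *
import pickle
c=pickle.load(open('w1.pkl','rb'))
P=cast([[229,217.5],[294.5,217]],.012,c);m=P.mean(0);v=P[0]-P[1];yaw=np.arctan2(v[1],v[0])+np.pi/2
print(P,np.linalg.norm(v),np.degrees(yaw))
d=np.array([np.cos(np.radians(-8)),np.sin(np.radians(-8)),0]);L=m+d*.006;L[2]=.07;print('lug',L)
o,t=intool(L);print(t,o['position'],np.degrees(o['tool_rot']))
E
```

```text
[[0.48434339 0.11965992 0.012     ]
 [0.49602731 0.20627231 0.012     ]] 0.08739691058846055 -7.682761349189836
lug [0.49612696 0.16213107 0.07      ]
[-65.6159008   10.74540314 130.9139282 ] [0.42960958 0.16135356 0.20089767] [-1.79880327e+02  3.35246076e-02  1.71612463e+02]
```

Request:
send_rows(increments=[[[0, 8, 45], [0, 0, 0], -1], [[-5, 8, 90], [0, 0, 0], -1], [[-15, 8, 135], [0, 0, 0], -1], [[-25, 8, 135], [0, 0, 0], -1], [[-30, 8, 135], [0, 0, 0], -1], [[-35, 8, 135], [0, 0, 0], -1], [[-40, 8, 135], [0, 0, 0], -1], [[-40, 8, 135], [0, 0, 0], -1]])

```text
clock: 1.95
position: [0.4692, 0.1707, 0.0679]
tool_rot: [3.14, 0.003, 3.001]
force: [-0.4, -0.8, 0.3]
grip_width: -0.0003
finger_force: 0.0
```

```bash
python3 - <<'E'
from h import *
o,t=intool([.4961,.16,.07]);print(t,o['position'],o['force'])
im=grab_frame('side')[130:210,170:300]
cv2.imwrite('pics/s2.png',cv2.resize(im,None,fx=5,fy=5,interpolation=cv2.INTER_CUBIC))
E
```

```text
[-28.16337507  -6.77607249  -1.99391161] [0.4691705  0.17066069 0.06794621] [-0.44042878 -0.83146471  0.29045205]
```

View pics/s2.png

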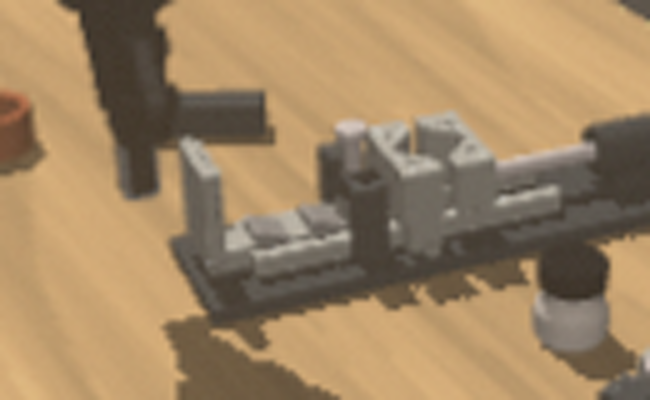

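The side crop shows the fingers' tip at zoom (138,190), standing just before the lug at (200,190), with its tip height well within the lug's. I'll centre it and approach.

Request:
send_rows(increments=[[[-4, -6, 0], [0, 0, 0], -1], [[-8, -6, 0], [0, 0, 0], -1], [[-12, -6, 0], [0, 0, 0], -1], [[-16, -6, 0], [0, 0, 0], -1], [[-20, -6, 0], [0, 0, 0], -1], [[-24, -6, 0], [0, 0, 0], -1], [[-28, -6, 0], [0, 0, 0], -1], [[-28, -6, 0], [0, 0, 0], -1]])

```text
clock: 2.8
position: [0.4944, 0.1605, 0.0661]
tool_rot: [-3.141, -0.001, 3.001]
force: [-4.8, 0.9, 4.5]
grip_width: 0.0
finger_force: 2.4
```

```bash
python3 - <<'E'
from h import *
for i in range(3):
    im=grab_frame('side');o=observe();print(o['position'],o['force'])
im=im[130:210,170:300]
cv2.imwrite('pics/s3.png',cv2.resize(im,None,fx=5,fy=5,interpolation=cv2.INTER_CUBIC))
E
```

```text
[0.49433064 0.16052743 0.0661051 ] [-5.25226544  0.21209359  2.97714305]
[0.49423201 0.16055778 0.06609994] [-4.77649963  0.61670557  2.43325717]
[0.49418544 0.16055057 0.06609532] [-4.58170176  0.8054244   2.7120487 ]
```

View pics/s3.png

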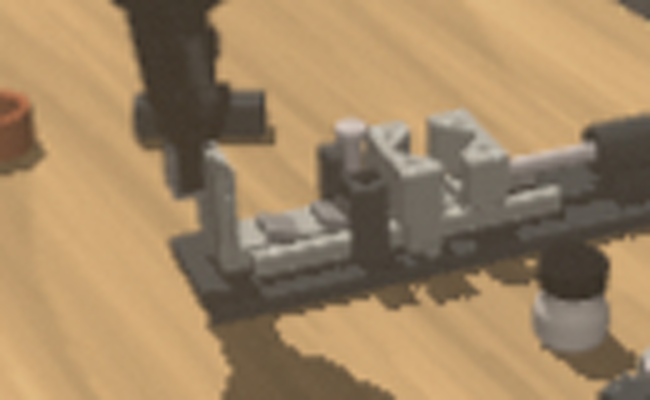

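The lug has moved about 11 mm from home (edge from zoom x≈222 to ≈240). I'll push about 38 mm more, to the middle of the 38–66 mm window.

Request:
send_rows(increments=[[[-4, 0, 0], [0, 0, 0], -1], [[-8, 0, 0], [0, 0, 0], -1], [[-12, 0, 0], [0, 0, 0], -1], [[-16, 0, 0], [0, 0, 0], -1], [[-20, 0, 0], [0, 0, 0], -1], [[-24, 0, 0], [0, 0, 0], -1], [[-28, 0, 0], [0, 0, 0], -1], [[-32, 0, 0], [0, 0, 0], -1], [[-35, 0, 0], [0, 0, 0], -1], [[-38, 0, 0], [0, 0, 0], -1]])

```text
clock: 3.95
position: [0.5307, 0.1553, 0.066]
tool_rot: [-3.14, -0.004, 3.002]
force: [-14.4, 0.7, 9.6]
grip_width: -0.0
finger_force: 7.1
```

Request:
send_rows(increments=[[[0, 0, 0], [0, 0, 0], -1], [[0, 0, 0], [0, 0, 0], -1]])

```text
clock: 4.15
position: [0.5312, 0.1552, 0.066]
tool_rot: [-3.141, -0.003, 3.002]
force: [-7.9, -0.1, 4.9]
grip_width: -0.0002
finger_force: 4.4
```

```bash
python3 - <<'E'
from h import *
im=grab_frame('side');o=observe();print(o['position'],o['force'])
im=im[130:210,170:300]
cv2.imwrite('pics/s4.png',cv2.resize(im,None,fx=5,fy=5,interpolation=cv2.INTER_CUBIC))
E
```

```text
[0.53113932 0.15522792 0.06595617] [-8.59218906  0.46181785  5.15756159]
```

View pics/s4.png

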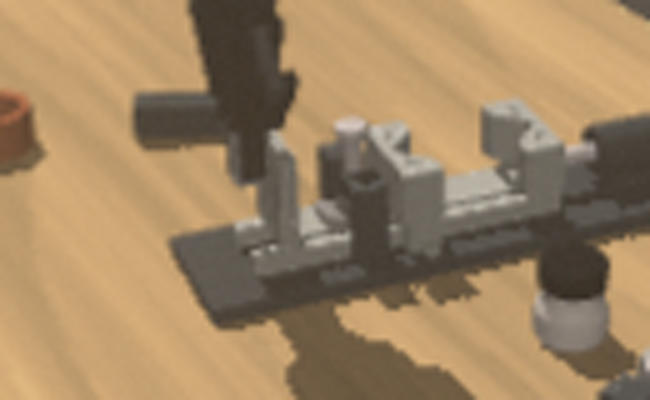

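The moving jaw's right edge went from zoom x 493 to 507 to 560, so the travel is about 47 mm, inside the window. Backing off now.

Request:
send_rows(increments=[[[4, 0, 0], [0, 0, 0], -1], [[8, 0, 0], [0, 0, 0], -1], [[12, 0, 0], [0, 0, 0], -1], [[18, 0, 0], [0, 0, 0], -1], [[26, 0, 0], [0, 0, 0], -1], [[36, 0, 0], [0, 0, 0], -1], [[50, 0, 0], [0, 0, 0], -1], [[50, 0, 0], [0, 0, 0], -1]])

```text
clock: 5.0
position: [0.4811, 0.1625, 0.0663]
tool_rot: [-3.141, -0.001, 3.002]
force: [-0.1, 0.0, 0.1]
grip_width: 0.0001
finger_force: 0.0
```

```bash
python3 - <<'E'
from h import *
im=grab_frame('side');o=observe();print(o['position'],o['force'])
im=im[130:210,170:300]
cv2.imwrite('pics/s5.png',cv2.resize(im,None,fx=5,fy=5,interpolation=cv2.INTER_CUBIC))
E
```

```text
[0.48231436 0.16247535 0.06646393] [ 0.06223804  1.08771797 -0.18350128]
```

View pics/s5.png

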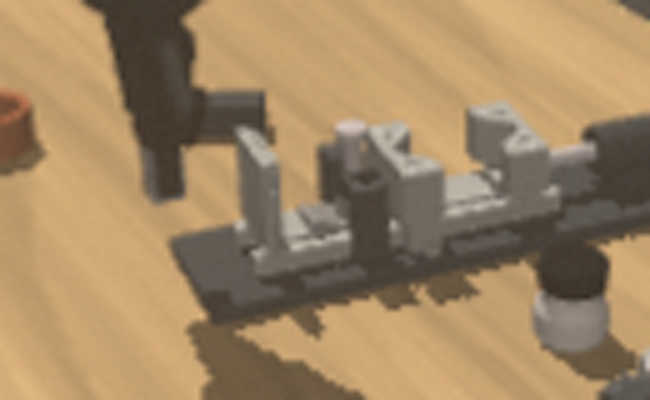

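The slide is held partly open: the jaw's right edge is at zoom x≈546, about 36 mm of travel. The pin is down, the fingers stand clear of the lug, and the pot, collar and offcut look unmoved, so I'm handing in.

```bash
python3 -c "
from workcell import *
print(job_done())"
```

```text
the job is handed in; nothing more can be done
None
```

The empty V-notch jig is caught at its middle position, about 36 mm of travel by the side camera with the pin down; the arm is clear and the job is handed in, but no verdict was returned.

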